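# Inspect the used filter plate of the glass grinder's water box

### The arm

A 6-joint arm with a two-finger parallel gripper is mounted at the origin on the work surface. World frame = base frame: x ahead of the robot, y to its left, z up, the work surface at z = 0. Lengths are in m, angles in rad, forces in N, time in s.
With the tool pointing down it reaches from about 0.25 to 0.725 m from the base axis. Payload 4 kg.
Tool frame: the origin (TCP) lies on the centre line of the jaws, within the pads' length; the fingertips stand tip_reach ahead of it and the grasp point (between the pads) lies 5 mm behind it (tip_reach is the distance from the TCP to the fingertips, in m); z points along the fingers, y is the direction in which the jaws open and shut (so a half turn about z gives the same grasp; the last joint's range is limited). The gripper opens to 85 mm and grips with 20 to 120 N. Pads are 22 mm wide; open, the fingers measure 114 mm over their backs; the gripper's body (76 mm by 85 mm) begins 54 mm behind the grasp point. The pads swing forward as they close: fully open they stand 13 mm farther back than shut.
Start: joints at [1.344, 0.241, 0.005, 1.335, 0, 1.571], TCP at [0.112, 0.487, 0.245] pointing down, gripper open.
Joint ranges: [-2.72, 2.72], [-1.05, 1.87], [-1.09, 1.28], [-1.99, 2.15], [-1.42, 1.44], [-3.14, 3.14]. Speed limits (rad/s): [2.79, 2.79, 3.14, 3.14, 3.14, 3.14].

### API

Orientations are given as a unit quaternion [x, y, z, w].
In Python, from workcell import * gives the robot as it stands.
- The arm moves only by the tool arm_command, never from a script. Its arguments are lists of equal length, an entry for each row: "translation": the shift along the tool's x, y, z in cm, a list of three; "turn": the turn about the tool's z in rad; "hand": the closure, from 0 (fully open) to 1 (shut). In form: {"translation": [[x, y, z], ...], "turn": [turn, ...], "hand": [hand, ...]}. A call has 1 to 5 rows; each row is the pose to reach, as a shift and turn from the pose commanded when the call began, along the tool's axes at that moment; what a row does not reach only later rows make up. A row lasts 1/12 s, in which the tool goes at most 41.7 mm and 7.16 degrees, less where a joint would pass 70% of its speed; a pose out of reach is approached as far as the arm can. A call with a gripper value outside its range is refused whole. The fingers move at their own pace and stop on an object; the grip force is fixed at half the most. Time passes only in rows, so rows that repeat a pose let the fingers close. It gives the time, the measured TCP pose, the force and the opening at its end, in the units of the state.
- get_obs(): the state, without advancing time (a new reading comes with each control period).
- camera(name): name is "scene" or "top" or "wrist"; returns (picture, depth): 420x560x3 uint8, red, green, blue; 420x560 float32, m along the optical axis (not along the pixel's ray), 0 where there is no reading.
- camera_info(name): a dict with "mtx" (3x3 intrinsics, pixels), "world_to_cam" (4x4, takes a point from world to camera coordinates). Camera axes: x right, y down, z forward; pixel columns grow to the right and rows downward; lengths in m; the calibration is good to about 2 mm. The wrist camera is an equidistant fisheye: a pixel r from the principal point sees the ray r / f radians off the axis. A picture is of the moment at which its call begins: read the wrist's pose just before it. camera_info takes no time and is no camera call; for the wrist camera it gives the pose at the moment of the call.
- job_done(): hands the job in, once; it reports no verdict.
Trained networks look in the newest picture that a camera, given by its name, has taken for a name from the list of things; names that differ only in an ending like _2 or _b are one class to them, and where a whole thing is asked for, a point or a joint stands for the part that bears it (a point fixed in the world has none). Each returns a list of dicts, best first, with "conf" (0 to 1); they miss things now and then, are a little off and sometimes report something else, mostly with a low value. They report only what shows in the picture. A call takes as long as a camera call.
- search_frame(camera, name): "location" ([row, column] in pixels, amid what is visible of it).
- spot_point(camera, name): "location" ([row, column] in pixels: a listed point, or the origin of a listed thing).
The state is a dict: "clock": time; "joint_pos": joint angles; "joint_vel": joint speeds; "tau": joint torques, N m; "eef_pos": TCP position; "tool_rot": TCP orientation; "ft_force": force on the tool from outside, world axes, zero at the start; "ft_torque": the same for the moment, N m; "grip_width": finger opening in m.
Only numpy, scipy, OpenCV 4.12 (cv2) and the standard library are available. Lean on these libraries where they do the work, as an engineer would, in place of code of your own. Each camera call takes 0.05 s, during which the arm holds its last target. There are 200 camera calls.

### The job

Swing the green flap of the white water box right up until it stays open, draw the used filter plate (the one with the orange tab) straight up out of its slot, and hold it up to the inspection lamp: upright, about 8 cm in front of the glowing panel, level with the panel's middle and with its broad face square to the panel. Finish while still holding it there, still in the gripper and touching nothing else; leave the flap open, the blue-tabbed plate in its slot, and the tumbler, jar and brush where they are.

Things in the scene. Friction and masses are not known exactly. Their poses are not given: they have to be found in the camera images.
- box: White open-topped water box, fixed, 182 (x) x 118 (y) x 110 mm high, walls and floor 6 mm. Origin: centre of its underside; z up; x runs from its front (robot side) to its back, where the flap is hinged along y at x = +91, z = 110 mm. Two upright plates stand across it (along y) in ribbed slots at x = -35 and +25 mm, 1.5 mm play; which is where varies. Ribs 68 mm high at the plates' ends.
- flap (a joint): Angle of the green flap (182 x 118 x 6 mm), rad: 0 = shut on the box's rim; grows as its front edge swings up and back; 1.57 = upright; stop at 1.75. Starts at 0 to 0.2. A stiff hinge holds it wherever it is left; about 4 N at the grip moves it.
- flap_grip (a point): Grasp point on the flap's black grip, a fin on its upper face near the front edge: 24 mm long (x), 12 mm thick along the hinge (y), 44 mm high. The point is 32 mm above the flap's upper face, 12 mm below the fin's top; 146 mm from the hinge axis along the flap (-x) and 38 mm off it (z). Axes turn with the flap: y along the hinge, z the flap's normal.
- used_plate_center (a point): Centre of the used filter plate (grey frame, brown mesh): 6 mm thick (x), 100 wide (y), 75 high, plus an ORANGE tab mid-way on top, 12 thick (x), 30 wide (y), 25 high; 100 mm high over all, about 140 g. Point half-way up; the tab's middle is 37 mm above it. Starts upright on the box's floor under the flap, tab top 4 mm below the rim. x normal to its broad face, z up.
- clean_plate_center (a point): Centre of the clean filter plate: same shape and axes, white mesh, BLUE tab; in the other slot. To be left there.
- lamp_face (a point): Middle of the glowing panel of the upright inspection lamp (fixed), 175 mm above the bench. Panel 150 (y) x 130 mm high, in a grey housing 170 wide, 150 high, 30 thick (top at 250 mm), on a dark foot 120 x 140 mm. It faces along -x of this frame (towards the robot): in front of it is negative x. z up.
- tumbler: Green glass tumbler, 72 mm across, 95 mm high, standing; origin at the centre of its underside. To be left alone.
- jar: White lidded jar, 64 mm across, 85 mm high, red cap, standing; origin at the centre of its underside. To be left alone.
- brush: Hand brush lying on the bench along its x; origin at its middle, underside. To be left alone.

How it is judged:
By the outcome, as a careful person would: the job done as asked, in the order asked, and still so for the second after the job is handed in, while the arm keeps its last pose, push and grip.
It also fails if it takes over 64 s, if anything falls off the work surface, if the arm or the gripper's body presses on something with over 40 N, if the wrist force passes 120 N, or if a joint passes its speed limit or range.

## Working session

There is one attempt and no reset: what is moved stays moved. The work goes in short steps, Python scripts to look and compute and a tool call to move; the robot and the scene stay as the last step left them, time stands still between calls to the robot, and variables do not carry over. Pictures are saved under pics/ and viewed, about 8 in all and at most 12, crops included, and the job is handed in when it is done.

Besides the shell and the picture viewer there is one more tool, called after "Request:" by a JSON object that holds its "api" and its "payload". arm_command: Moves the arm, as the interface text tells. Its arguments: {"type":"object","properties":{"translation":{"type":"array","items":{"type":"array","items":{"type":"number"}}},"turn":{"type":"array","items":{"type":"number"}},"hand":{"type":"array","items":{"type":"number"}}},"required":["translation","turn","hand"]}

```bash
ls; mkdir -p pics
cat > h.py <<'E'
from workcell import *
import numpy as np, cv2
from scipy.spatial.transform import Rotation as R
def look(c):
    i=camera_info(c); p,d=camera(c); return p,d,i
def save(n,p): cv2.imwrite('pics/'+n+'.png',p[:,:,::-1])
def w(i,px,z):  # row,col,depth -> world (pinhole)
    K=np.array(i['mtx']);T=np.array(i['world_to_cam'])
    c=np.array([(px[1]-K[0,2])/K[0,0]*z,(px[0]-K[1,2])/K[1,1]*z,z,1])
    return (np.linalg.inv(T)@c)[:3]
def cloud(i,d):
    K=np.array(i['mtx']);T=np.linalg.inv(np.array(i['world_to_cam']))
    v,u=np.indices(d.shape); c=np.stack([(u-K[0,2])/K[0,0]*d,(v-K[1,2])/K[1,1]*d,d],-1)
    return c@T[:3,:3].T+T[:3,3]
E
python3 - <<'E'
from h import *
np.set_printoptions(precision=4,suppress=True)
o=get_obs();print(o['eef_pos'],o['tool_rot'],R.from_quat(o['tool_rot']).as_matrix(),o['grip_width'],o.keys())
ims=[]
for c in ('scene','top'):
    p,d,i=look(c);ims.append(p)
    P=cloud(i,d);np.savez(c+'.npz',p=p,P=P,d=d,mtx=i['mtx'],T=i['world_to_cam'])
    for n in ('flap_grip','box','lamp_face','tumbler','jar','brush','used_plate_center','clean_plate_center'):
        for r in spot_point(c,n)[:1]:
            l=r['location'];a,b=np.clip(np.round(l).astype(int),0,[419,559]);print(c,n,np.round(l,1),round(r['conf'],2),P[a,b])
save('both',cv2.resize(np.hstack(ims),(800,300)))
E
```

```text
pics
[0.1123 0.4866 0.2444] [ 0.1131  0.9936 -0.0011 -0.0001] [[-0.9744  0.2248 -0.0005]
 [ 0.2248  0.9744 -0.0021]
 [ 0.     -0.0021 -1.    ]] 0.08512285153889959 dict_keys(['clock', 'joint_pos', 'joint_vel', 'tau', 'eef_pos', 'tool_rot', 'ft_force', 'ft_torque', 'grip_width'])
scene flap_grip [145.1 289.9] 0.88 [0.5053 0.1968 0.177 ]
scene box [196.6 299.9] 0.94 [0.5885 0.1407 0.0576]
scene lamp_face [211.4 194.4] 0.7 [ 0.5478 -0.2133  0.2112]
scene tumbler [252.2 316.4] 0.74 [ 0.7548 -0.0048  0.0464]
scene jar [316.9 125.5] 0.57 [ 0.5451 -0.4456  0.0466]
scene brush [155.5 331.9] 0.67 [0.5032 0.4307 0.0193]
scene used_plate_center [175.5 291.8] 0.43 [0.5177 0.1913 0.0737]
scene clean_plate_center [197.5 302.2] 0.73 [0.5965 0.14   0.0582]
top flap_grip [241.5 214.2] 0.8 [0.4975 0.1968 0.1393]
top box [229.5 221.7] 0.9 [0.5373 0.1728 0.1315]
top lamp_face [234.9 334.6] 0.56 [ 0.5217 -0.1888  0.1671]
top tumbler [176.9 268. ] 0.76 [0.7404 0.0272 0.0037]
top jar [242.4 395.6] 0.9 [ 0.5094 -0.4014  0.0778]
```

View pics/both.png

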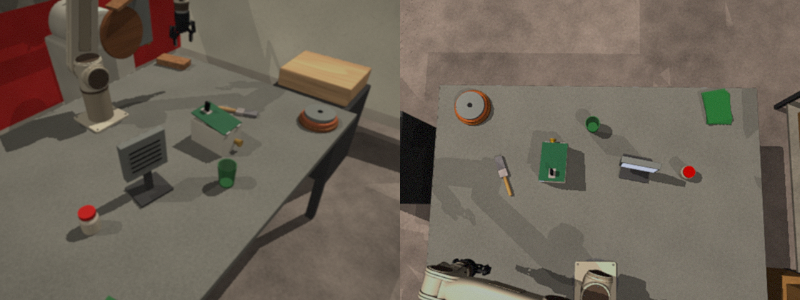

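The picture shows the box with its green flap at about (553,162) right half, black grip near its robot-side edge, lamp at (640,168), and the tumbler and jar to its sides. Next come the precise geometry fits.

Run:
```python
from h import *
np.set_printoptions(precision=4,suppress=True)
T=np.load('top.npz');S=np.load('scene.npz')
for nm,f in (('top',T),('scene',S)):
    p=f['p'].astype(int);P=f['P'];hsv=cv2.cvtColor(f['p'],cv2.COLOR_RGB2HSV)
    reg=(abs(P[...,0]-.55)<.16)&(abs(P[...,1]-.17)<.13)
    g=reg&(hsv[...,0]>55)&(hsv[...,0]<95)&(hsv[...,1]>110)&(P[...,2]>.1)&(P[...,2]<.2)
    Q=P[g]; A=np.c_[Q[:,:2],np.ones(len(Q))]
    for _ in range(3):
        c=np.linalg.lstsq(A,Q[:,2],rcond=None)[0]; ok=abs(A@c-Q[:,2])<.005;A=A[ok];Q=Q[ok]
    print(nm,'green',len(Q),'plane',c,'tilt',np.arctan(np.hypot(*c[:2])),'dir',np.degrees(np.arctan2(c[1],c[0])))
    r=cv2.minAreaRect(Q[:,:2].astype(np.float32));print(r,cv2.boxPoints(r))
    k=reg&(p.max(-1)<60)&(P[...,2]>.135);B=P[k];print('grip',len(B),B.mean(0) if len(B) else '',np.argwhere(k).mean(0), B.min(0),B.max(0))
    # lamp
    L=P[(abs(P[...,0]-.53)<.13)&(abs(P[...,1]+.2)<.13)&(P[...,2]>.12)]
    print('lamp',len(L),L.min(0),L.max(0)); r=cv2.minAreaRect(L[:,:2].astype(np.float32));print(r)
    for zz in ((.24,.27),(.12,.235)):
        M=L[(L[:,2]>zz[0])&(L[:,2]<zz[1])]
        if len(M)>5: r=cv2.minAreaRect(M[:,:2].astype(np.float32));print(zz,len(M),r,cv2.boxPoints(r).tolist())
    for q,(x,y) in {'tum':(.74,.02),'jar':(.52,-.42)}.items():
        M=P[(np.hypot(P[...,0]-x,P[...,1]-y)<.09)&(P[...,2]>.02)];print(q,len(M),M.min(0),M.max(0))
a=cv2.resize(T['p'][180:290,180:380],(800,440),interpolation=cv2.INTER_CUBIC);save('topcrop',a)
```

```text
top green 1265 plane [-0.1609  0.0153  0.2156] tilt 0.16027153733931176 dir 174.5849214066929
((0.5998916625976562, 0.17743949592113495), (0.16203542053699493, 0.30786919593811035), 67.02351379394531) [[0.4265 0.1629]
 [0.71   0.0428]
 [0.7732 0.1919]
 [0.4898 0.3121]]
grip 61 [0.4972 0.1914 0.158 ] [241.6066 215.0164] [0.4846 0.1709 0.1354] [0.513  0.2067 0.1896]
lamp 811 [ 0.5094 -0.2717  0.12  ] [ 0.5654 -0.0997  0.2613]
((0.5370693206787109, -0.1850322037935257), (0.17071139812469482, 0.03130050748586655), 80.0586166381836)
(0.24, 0.27) 546 ((0.5371809005737305, -0.1853613257408142), (0.1695130616426468, 0.030967101454734802), 80.0586166381836) [[0.5072974562644958, -0.2661721408367157], [0.5377995371818542, -0.2715183198451996], [0.5670643448829651, -0.10455051064491272], [0.5365622639656067, -0.09920433163642883]]
(0.12, 0.235) 239 ((0.5254971385002136, -0.17982539534568787), (0.1683906614780426, 0.024083541706204414), 72.20008850097656) [[0.4882938265800476, -0.2563091814517975], [0.5112244486808777, -0.2636713683605194], [0.5627004504203796, -0.10334160923957825], [0.53976982
[... 701 characters left out ...]
((0.5393502116203308, -0.187287837266922), (0.17117363214492798, 0.03291313722729683), 79.28594207763672) [[0.5072693228721619, -0.26832324266433716], [0.5396086573600769, -0.27444204688072205], [0.5714311003684998, -0.10625243186950684], [0.5390917658805847, -0.10013362765312195]]
(0.12, 0.235) 2471 ((0.550258457660675, -0.19119122624397278), (0.1712953746318817, 0.030676143243908882), 72.26630401611328) [[0.5095615386962891, -0.26809728145599365], [0.5387799739837646, -0.27744102478027344], [0.590955376625061, -0.1142851710319519], [0.5617369413375854, -0.10494142770767212]]
tum 857 [ 0.7039 -0.014   0.0201] [0.7754 0.0582 0.0996]
jar 948 [ 0.4887 -0.4618  0.02  ] [ 0.5518 -0.3983  0.0902]
```

View pics/topcrop.png

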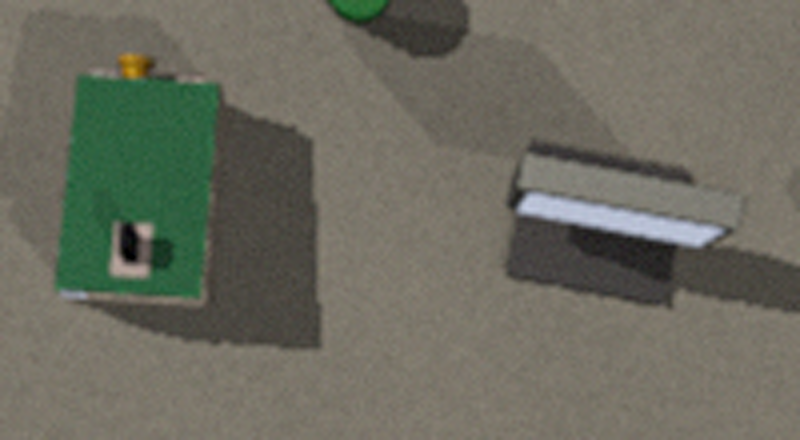

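The crop shows the flap with the black fin at about (130,240), the panel facing the robot at about (615,220), and the tumbler well clear. I'm moving over the grip.

Request:
{"api": "arm_command", "payload": {"translation": [[-3.5,-1.6,-1.5],[-7,-3.2,-3],[-10.5,-4.8,-3],[-14,-6.4,-3],[-17.5,-8,-3]], "turn": [0,0,0,0,0], "hand": [0,0,0,0,0]}}

```text
clock: 1.32
eef_pos: [0.2661, 0.3689, 0.2759]
tool_rot: [0.113, 0.994, 0.001, 0.0]
ft_force: [0.2, -0.2, -1.3]
grip_width: 0.0854
```

Request:
{"api": "arm_command", "payload": {"translation": [[-3.5,-1.6,0],[-7,-3.2,0],[-10.5,-4.8,0],[-14,-6.4,0],[-17.5,-8,0]], "turn": [0,0,0,0,0], "hand": [0,0,0,0,0]}}

```text
clock: 1.73
eef_pos: [0.4188, 0.2511, 0.2755]
tool_rot: [0.113, 0.994, 0.0, 0.0]
ft_force: [-0.2, 1.9, -0.1]
grip_width: 0.0853
```

Request:
{"api": "arm_command", "payload": {"translation": [[-3.5,-1.6,0],[-6,-2.7,0],[-6,-2.7,0]], "turn": [-0.07,-0.14,-0.14], "hand": [0,0,0]}}

```text
clock: 1.98
eef_pos: [0.4736, 0.2096, 0.2748]
tool_rot: [0.045, 0.999, -0.001, 0.001]
ft_force: [0.4, 0.9, 0.5]
grip_width: 0.0853
```

```bash
cat >> h.py <<'E'
def fish_ray(i,px):
    K=np.array(i['mtx']);T=np.linalg.inv(np.array(i['world_to_cam']))
    x,y=(px[1]-K[0,2])/K[0,0],(px[0]-K[1,2])/K[1,1];t=np.hypot(x,y)
    s=np.sin(t)/t if t>1e-9 else 1
    return T[:3,3],T[:3,:3]@np.array([x*s,y*s,np.cos(t)])
def fcloud(i,d):
    K=np.array(i['mtx']);T=np.linalg.inv(np.array(i['world_to_cam']))
    v,u=np.indices(d.shape);x=(u-K[0,2])/K[0,0];y=(v-K[1,2])/K[1,1];t=np.hypot(x,y)+1e-9
    k=np.tan(np.minimum(t,1.5))/t*d
    return np.stack([x*k,y*k,d],-1)@T[:3,:3].T+T[:3,3]
E
python3 - <<'E'
from h import *
import workcell
np.set_printoptions(precision=4,suppress=True)
print([a for a in dir(workcell) if a[0]!='_'])
try: print('tip_reach',tip_reach)
except Exception as e: print(e)
i=camera_info('wrist');p,d=camera('wrist');o=get_obs();print(o['clock'],o['eef_pos'],R.from_quat(o['tool_rot']).as_matrix(),o['ft_force'])
save('w1',p);P=fcloud(i,d);np.savez('w1.npz',p=p,P=P,d=d,mtx=i['mtx'],T=i['world_to_cam'])
for n in ('flap_grip','box'):
    for r in spot_point('wrist',n)[:2]:
        l=r['location'];c,dr=fish_ray(i,l);a,b=np.round(l).astype(int);print(n,l,r['conf'],P[a,b],c+dr*(.17-c[2])/dr[2])
E
```

```text
['Unreachable', 'camera', 'camera_info', 'get_obs', 'job_done', 'search_frame', 'spot_point', 'tip_reach']
tip_reach 0.014
2.0333 [0.4716 0.211  0.2748] [[-0.9958  0.0915 -0.0003]
 [ 0.0915  0.9958 -0.0003]
 [ 0.0003 -0.0003 -1.    ]] [-0.1545  0.6511  0.2694]
flap_grip [245.3, 269.6] 0.98 [0.4972 0.2029 0.1835] [0.5037 0.2016 0.17  ]
box [221.7, 276.0] 0.67 [0.4935 0.2075 0.1465] [0.4843 0.2085 0.17  ]
```

View pics/w1.png

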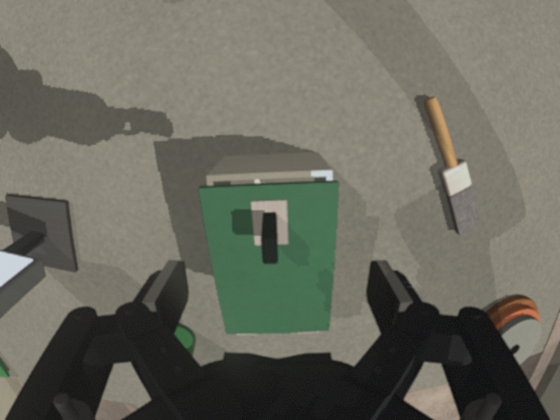

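The wrist view shows the flap spanning columns 200–338 and rows 182–333, with the black fin (top near row 213–262, column 270). The front rim is visible under the slightly raised flap.

Run:
```python
from h import *
from scipy.optimize import least_squares
np.set_printoptions(precision=4,suppress=True)
f=np.load('w1.npz');P=f['P'];hsv=cv2.cvtColor(f['p'],cv2.COLOR_RGB2HSV);i={'mtx':f['mtx'],'world_to_cam':f['T']}
g=(hsv[...,0]>55)&(hsv[...,0]<95)&(hsv[...,1]>90)
g[:, :195]=0;g[:,345:]=0;g[:175]=0;g[338:]=0
Q=P[g&(P[...,2]>.09)&(P[...,2]<.17)];A=np.c_[Q[:,:2],np.ones(len(Q))]
for _ in range(4):
    c=np.linalg.lstsq(A,Q[:,2],rcond=None)[0];ok=abs(A@c-Q[:,2])<.004;A=A[ok];Q=Q[ok]
print('plane',c,'tilt',np.arctan(np.hypot(*c[:2])),'xdir deg',np.degrees(np.arctan2(-c[1],-c[0])),len(Q))
m=cv2.morphologyEx(g.astype(np.uint8),cv2.MORPH_CLOSE,np.ones((45,45)))
ct=max(cv2.findContours(m,0,1)[0],key=cv2.contourArea)[:,0]
n=np.array([-c[0],-c[1],1]);
W=[]
for u,v in ct:
    o,dr=fish_ray(i,(v,u));W.append(o+dr*(c[2]-n@o)/(n@dr))
W=np.array(W);yaw=np.arctan2(-c[1],-c[0])
# fit in-plane rect
r=cv2.minAreaRect(W[:,:2].astype(np.float32));print(r)
ap=cv2.approxPolyDP(ct,8,True)[:,0];print(ap)
for u,v in ap:
    o,dr=fish_ray(i,(v,u));print(u,v,o+dr*(c[2]-n@o)/(n@dr))
k=(f['p'].max(-1)<45);k[:200]=0;k[270:]=0;k[:,250:]&=True;k[:,:255]=0;k[:,285:]=0
B=P[k];B=B[(B[:,2]>.165)];print('fin top',len(B),np.median(B,0),B.min(0),B.max(0),cv2.minAreaRect(B[:,:2].astype(np.float32)))
```

```text
plane [-0.1596  0.0072  0.2166] tilt 0.15844918540672595 xdir deg -2.596985534507836 10022
((0.5491271615028381, 0.199260413646698), (0.11457283049821854, 0.17676761746406555), 87.32951354980469)
[[336 185]
 [200 189]
 [236 331]
 [327 327]]
336 185 [0.4664 0.2601 0.144 ]
200 189 [0.4593 0.1466 0.1443]
236 331 [0.6333 0.149  0.1166]
327 327 [0.6368 0.2517 0.1167]
fin top 461 [0.4956 0.2021 0.1819] [0.3957 0.1966 0.1651] [0.5126 0.2177 0.403 ] ((0.4539886713027954, 0.20656277239322662), (0.010423917323350906, 0.11828960478305817), 84.23709869384766)
```

Request:
{"api": "arm_command", "payload": {"translation": [[-1.6,-0.35,0],[-3.27,-0.68,0.5],[-3.27,-0.68,3.5],[-3.27,-0.68,6.5],[-3.27,-0.68,9]], "turn": [-0.04,-0.04,-0.04,-0.04,-0.04], "hand": [0,0,0,0,0]}}

```text
clock: 2.55
eef_pos: [0.5006, 0.2043, 0.1841]
tool_rot: [0.023, 1.0, 0.0, -0.0]
ft_force: [0.2, -0.8, -1.2]
grip_width: 0.0852
```

Run:
```python
from h import *
np.set_printoptions(precision=4,suppress=True)
i=camera_info('wrist');p,d=camera('wrist');o=get_obs();print(o['clock'],o['eef_pos'],R.from_quat(o['tool_rot']).as_matrix(),o['ft_force'])
save('w2',p[100:420,100:460])
for r in spot_point('wrist','flap_grip')[:1]:
    c,dr=fish_ray(i,r['location']);print(r,c+dr*(.1705-c[2])/dr[2])
```

```text
2.6 [0.4975 0.2031 0.1787] [[-0.999   0.0448 -0.0094]
 [ 0.0449  0.999  -0.0035]
 [ 0.0092 -0.0039 -1.    ]] [-1.1874 -0.3605 -3.669 ]
{'location': [269.4, 269.9], 'conf': 0.86} [0.5018 0.2015 0.1705]
```

View pics/w2.png

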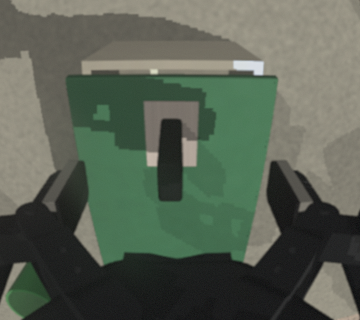

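The fin (crop 170,160) sits between the open fingers. I'll settle the arm first, then check.

Request:
{"api": "arm_command", "payload": {"translation": [[0,0,0],[0,0,0],[0,0,0]], "turn": [0,0,0], "hand": [0,0,0]}}

```text
clock: 2.9
eef_pos: [0.5029, 0.2042, 0.1878]
tool_rot: [0.023, 1.0, 0.001, 0.002]
ft_force: [-0.5, -0.8, 0.0]
grip_width: 0.0856
```

Request:
{"api": "arm_command", "payload": {"translation": [[0,-0.25,1],[0,-0.25,2.1],[0,-0.25,2.1],[0,-0.25,2.1],[0,-0.25,2.1]], "turn": [0,0,0,0,0], "hand": [0,0,0.3,0.6,1]}}

```text
clock: 3.32
eef_pos: [0.502, 0.2007, 0.1648]
tool_rot: [0.023, 1.0, 0.0, 0.0]
ft_force: [0.2, -0.5, 1.0]
grip_width: 0.0513
```

Request:
{"api": "arm_command", "payload": {"translation": [[0,0,0],[0,0,0],[0,0,0],[0,0,0],[0,0,0]], "turn": [0,0,0,0,0], "hand": [1,1,1,1,1]}}

```text
clock: 3.73
eef_pos: [0.502, 0.2008, 0.1648]
tool_rot: [0.023, 1.0, 0.0, 0.0]
ft_force: [-0.8, -0.2, 1.8]
grip_width: 0.0113
```

Request:
{"api": "arm_command", "payload": {"translation": [[-0.58,0,-1.19],[-1.37,0,-2.48],[-2.28,0,-3.68],[-3.31,0,-4.78],[-4.44,0,-5.78]], "turn": [0,0,0,0,0], "hand": [1,1,1,1,1]}}

```text
clock: 4.15
eef_pos: [0.5431, 0.1988, 0.2201]
tool_rot: [0.023, 1.0, -0.0, -0.005]
ft_force: [-2.2, 2.0, -6.6]
grip_width: 0.0114
```

Run:
```python
from h import *
np.set_printoptions(precision=4,suppress=True)
o=get_obs();print(o['eef_pos'],o['tool_rot'],o['ft_force'],o['ft_torque'],o['grip_width'])
```

```text
[0.5431 0.1988 0.2201] [ 0.023   0.9997 -0.0003 -0.0046] [-2.1691  2.0245 -6.6241] [ 0.4257  1.1513 -0.0485] 0.011409540619355228
```

Forces are low, so the swing is going well. Continuing.

Request:
{"api": "arm_command", "payload": {"translation": [[-1.23,0,-0.88],[-2.54,0,-1.63],[-3.92,0,-2.24],[-5.35,0,-2.72],[-6.82,0,-3.05]], "turn": [0,0,0,0,0], "hand": [1,1,1,1,1]}}

```text
clock: 4.57
eef_pos: [0.6115, 0.1955, 0.2517]
tool_rot: [0.023, 1.0, -0.0, -0.004]
ft_force: [-5.8, 0.1, -1.7]
grip_width: 0.011
```

Request:
{"api": "arm_command", "payload": {"translation": [[-1.5,0,-0.18],[-3.01,0,-0.21],[-4.52,0,-0.09],[-6.0,0,0.17],[-7.45,0,0.59]], "turn": [0,0,0,0,0], "hand": [1,1,1,1,1]}}

```text
clock: 4.98
eef_pos: [0.6872, 0.1919, 0.2469]
tool_rot: [0.023, 1.0, -0.0, -0.002]
ft_force: [-5.3, 1.0, 2.7]
grip_width: 0.0113
```

Request:
{"api": "arm_command", "payload": {"translation": [[-0.5,0,0.18],[-0.5,0,0.18],[-0.5,0,0.18]], "turn": [0,0,0], "hand": [1,1,1]}}

```text
clock: 5.23
eef_pos: [0.6938, 0.1916, 0.2445]
tool_rot: [0.024, 1.0, -0.0, -0.0]
ft_force: [0.1, -0.8, 0.7]
grip_width: 0.011
```

Flap now at about 1.67 rad. Next I open partly and rise, backing off slightly in x.

Request:
{"api": "arm_command", "payload": {"translation": [[0,0,0],[0,0,0],[0,0,0],[0,0,-1],[0.1,0,-2]], "turn": [0,0,0,0,0], "hand": [0.5,0.5,0.5,0.5,0.5]}}

```text
clock: 5.65
eef_pos: [0.6921, 0.1917, 0.2642]
tool_rot: [0.023, 1.0, -0.0, -0.001]
ft_force: [0.1, -1.1, -0.5]
grip_width: 0.0426
```

Request:
{"api": "arm_command", "payload": {"translation": [[0.1,0,-1],[0.3,0,-2.5],[0.5,0,-4],[0.6,0,-5.5],[0.6,0,-5.5]], "turn": [0,0,0,0,0], "hand": [0.5,0.5,0.5,0.5,0.5]}}

```text
clock: 6.07
eef_pos: [0.6872, 0.1924, 0.3241]
tool_rot: [0.023, 1.0, 0.001, 0.003]
ft_force: [0.1, 0.2, 0.9]
grip_width: 0.0426
```

Run:
```python
from h import *
np.set_printoptions(precision=4,suppress=True)
o=get_obs();print(o['eef_pos'],o['tool_rot'],o['ft_force'],o['grip_width'],o['joint_pos'])
p,d,i=look('top');P=cloud(i,d)
a=cv2.resize(p[160:290,160:300],(646,600),interpolation=cv2.INTER_CUBIC);save('t2',a)
p,d,i=look('scene');save('s2',cv2.resize(p[80:230,220:380],(640,600),interpolation=cv2.INTER_CUBIC));np.savez('s2.npz',p=p,P=cloud(i,d))
```

```text
[0.6872 0.1924 0.3241] [0.0232 0.9997 0.0009 0.0032] [0.0806 0.1609 0.866 ] 0.042586952748709356 [ 0.273   0.7503  1.0238  1.8377 -0.0001  0.3195]
```

View pics/s2.png

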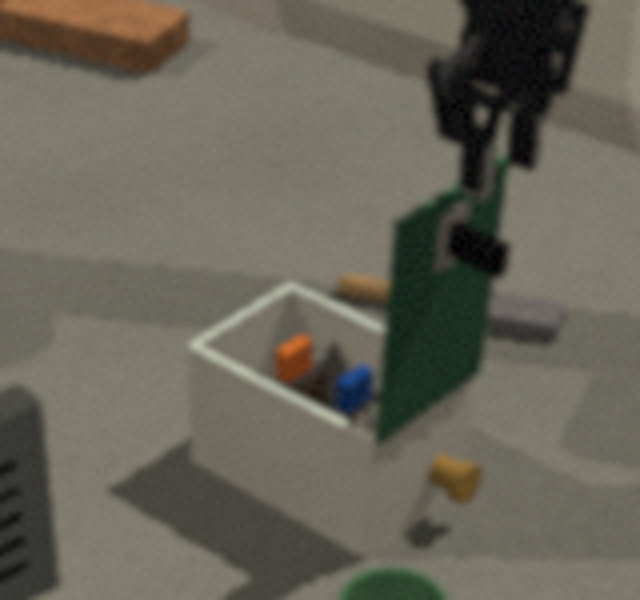

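Flap stands open with the gripper clear above it. The orange tab (295,358) is in the front slot and the blue tab (355,388) in the rear one. I'm moving over the orange tab and turning the jaws.

Request:
{"api": "arm_command", "payload": {"translation": [[3,0,0],[7,0,0],[11,0,0],[15,0,0],[17,0,0]], "turn": [0,0.12,0.24,0.36,0.48], "hand": [0.5,0.5,0.5,0.5,0.5]}}

```text
clock: 6.58
eef_pos: [0.5115, 0.1994, 0.3182]
tool_rot: [0.263, 0.965, -0.001, -0.002]
ft_force: [0.5, -0.1, 0.5]
grip_width: 0.0425
```

Request:
{"api": "arm_command", "payload": {"translation": [[0,0,0],[0,0,0],[0,0,0],[0,0,0],[0,0,0]], "turn": [0.12,0.24,0.36,0.48,0.6], "hand": [0.5,0.5,0.5,0.5,0.5]}}

```text
clock: 7.0
eef_pos: [0.516, 0.1997, 0.3183]
tool_rot: [0.536, 0.844, -0.001, -0.001]
ft_force: [0.4, 0.7, -0.1]
grip_width: 0.0426
```

Request:
{"api": "arm_command", "payload": {"translation": [[0,0,2],[0,0,4],[0,0,6],[0,0,8],[0,0,8]], "turn": [0.12,0.24,0.36,0.48,0.48], "hand": [0.5,0.5,0.5,0.5,0.5]}}

```text
clock: 7.42
eef_pos: [0.5135, 0.1987, 0.234]
tool_rot: [0.72, 0.694, -0.005, -0.002]
ft_force: [-1.0, -0.5, -0.8]
grip_width: 0.0426
```

Request:
{"api": "arm_command", "payload": {"translation": [[0,0,0],[0,0,0],[0,0,0]], "turn": [0,0,0], "hand": [0.5,0.5,0.5]}}

```text
clock: 7.67
eef_pos: [0.5175, 0.2002, 0.2412]
tool_rot: [0.719, 0.695, 0.001, 0.0]
ft_force: [-0.2, 0.4, -0.5]
grip_width: 0.0424
```

Run:
```python
from h import *
np.set_printoptions(precision=4,suppress=True)
i=camera_info('wrist');p,d=camera('wrist');o=get_obs();print(o['clock'],o['eef_pos'],R.from_quat(o['tool_rot']).as_matrix(),o['ft_force'],o['joint_pos'])
save('w3',p);P=fcloud(i,d);np.savez('w3.npz',p=p,P=P,mtx=i['mtx'],T=i['world_to_cam'])
hsv=cv2.cvtColor(p,cv2.COLOR_RGB2HSV)
for n,lo,hi in (('orange',4,18),('blue',105,125)):
    m=((hsv[...,0]>=lo)&(hsv[...,0]<=hi)&(hsv[...,1]>150)).astype(np.uint8)
    k,l,s,c=cv2.connectedComponentsWithStats(m)
    for j in np.argsort(-s[1:,4])[:3]+1:
        Q=P[(l==j)];print(n,s[j],c[j],np.median(Q,0),Q.min(0),Q.max(0))
        t=Q[Q[:,2]>np.percentile(Q[:,2],60)-.0]; 
        t=Q[abs(Q[:,2]-.106)<.006]
        if len(t)>5: print('  top',len(t),cv2.minAreaRect(t[:,:2].astype(np.float32)))
for n in ('used_plate_center','clean_plate_center','box'):
    for r in spot_point('wrist',n)[:1]:
        cc,dr=fish_ray(i,r['location']);print(n,r,cc+dr*((.056 if 'pl' in n else 0)-cc[2])/dr[2])
```

```text
7.7167 [0.5176 0.2003 0.2413] [[ 0.0347  0.9994  0.0026]
 [ 0.9994 -0.0347  0.001 ]
 [ 0.0011  0.0025 -1.    ]] [-0.7884  0.3148 -0.2001] [ 0.3692  0.3498  0.1447  1.3629 -0.      1.9747]
orange [266 174  14  40 471] [272.7622 193.7431] [0.5136 0.2039 0.1057] [0.5037 0.1603 0.024 ] [0.5194 0.2784 0.3696]
  top 429 ((0.5138021111488342, 0.2016826719045639), (0.029397087171673775, 0.01033764611929655), 88.01058197021484)
blue [336 181  14  32 360] [342.1972 196.3917] [0.5731 0.1995 0.1058] [0.5193 0.1845 0.1041] [0.5788 0.2784 0.3696]
  top 358 ((0.5733062624931335, 0.19887730479240417), (0.02857811562716961, 0.010198349133133888), 86.65962219238281)
used_plate_center {'location': [184.2, 276.2], 'conf': 0.71} [0.5165 0.1992 0.056 ]
clean_plate_center {'location': [183.6, 331.1], 'conf': 0.69} [0.5715 0.1981 0.056 ]
box {'location': [173.1, 307.5], 'conf': 0.82} [0.5529 0.1973 0.    ]
```

View pics/w3.png

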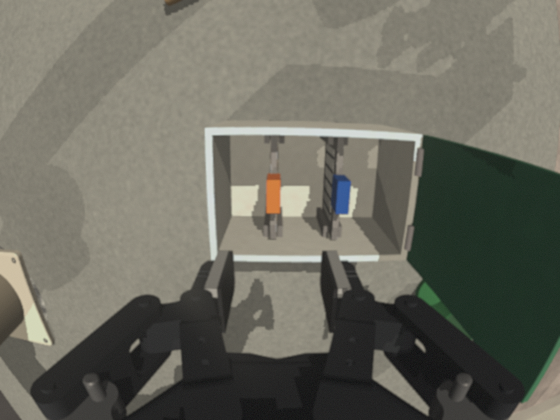

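The view shows the orange tab at (273,194) lying between the finger lines, the blue one at (342,196), and clear space on both sides for fingers at 42 mm. I'll descend on the orange tab.

Request:
{"api": "arm_command", "payload": {"translation": [[0.1,-0.3,2],[0.1,-0.3,5],[0.1,-0.3,8],[0.1,-0.3,10],[0.1,-0.3,10]], "turn": [0.01,0.01,0.01,0.01,0.01], "hand": [0.5,0.5,0.5,0.5,0.5]}}

```text
clock: 8.28
eef_pos: [0.5108, 0.1999, 0.1356]
tool_rot: [0.723, 0.691, -0.004, -0.002]
ft_force: [-0.8, -0.6, -0.8]
grip_width: 0.0427
```

Request:
{"api": "arm_command", "payload": {"translation": [[0,0,0],[0,0,2],[0,0,4],[0,0,5.2],[0,0,5.2]], "turn": [0,0,0,0,0], "hand": [0.5,0.5,0.5,0.5,0.5]}}

```text
clock: 8.7
eef_pos: [0.5137, 0.201, 0.0876]
tool_rot: [0.723, 0.691, -0.0, -0.0]
ft_force: [-0.3, 0.4, 0.3]
grip_width: 0.0428
```

Request:
{"api": "arm_command", "payload": {"translation": [[0,0,0],[0,0,0],[0,0,0],[0,0,0],[0,0,0]], "turn": [0,0,0,0,0], "hand": [0.5,0.7,0.85,1,1]}}

```text
clock: 9.12
eef_pos: [0.5151, 0.2017, 0.0899]
tool_rot: [0.723, 0.691, 0.002, 0.001]
ft_force: [-0.3, 0.0, 5.8]
grip_width: 0.0112
```

Request:
{"api": "arm_command", "payload": {"translation": [[0,0,0],[0,0,0],[0,0,0]], "turn": [0,0,0], "hand": [1,1,1]}}

```text
clock: 9.37
eef_pos: [0.5151, 0.2016, 0.0899]
tool_rot: [0.723, 0.691, 0.002, 0.001]
ft_force: [-0.4, 0.4, 6.2]
grip_width: 0.0112
```

Gripped at 11.2 mm, so I'm lifting straight up.

Request:
{"api": "arm_command", "payload": {"translation": [[0,0,-0.7],[0,0,-1.8],[0,0,-3.2],[0,0,-4.8],[0,0,-6.5]], "turn": [0,0,0,0,0], "hand": [1,1,1,1,1]}}

```text
clock: 9.78
eef_pos: [0.5134, 0.2008, 0.1535]
tool_rot: [0.723, 0.691, -0.001, -0.0]
ft_force: [-1.4, 0.0, -1.1]
grip_width: 0.0114
```

Request:
{"api": "arm_command", "payload": {"translation": [[0,0,-2],[0,0,-4],[0,0,-6],[0,0,-8],[0,0,-8]], "turn": [0,0,0,0,0], "hand": [1,1,1,1,1]}}

```text
clock: 10.2
eef_pos: [0.5158, 0.2018, 0.2378]
tool_rot: [0.723, 0.691, 0.004, 0.002]
ft_force: [0.8, 0.1, 0.8]
grip_width: 0.0111
```

Run:
```python
from h import *
np.set_printoptions(precision=4,suppress=True)
o=get_obs();print(o['clock'],o['eef_pos'],o['ft_force'],o['ft_torque'],o['grip_width'])
p,d,i=look('scene');P=cloud(i,d)
save('s3',cv2.resize(p[70:270,120:380],(780,600),interpolation=cv2.INTER_CUBIC))
T,dt,it=look('top');Q=cloud(it,dt)
# lamp geometry refined: top ridge & luminous panel
for n,X in (('s',P),('t',Q)):
    L=X[(abs(X[...,0]-.54)<.06)&(abs(X[...,1]+.187)<.11)&(X[...,2]>.235)]
    v=np.linalg.svd(L[:,:2]-L[:,:2].mean(0),full_matrices=False)[2][0]
    r=cv2.minAreaRect(L[:,:2].astype(np.float32));print(n,r,'pca yaw',np.degrees(np.arctan2(-v[0]*np.sign(v[1]),abs(v[1]))),np.median(L[:,2]),L[:,2].max())
L=Q[(T.min(-1)>150)&(abs(Q[...,0]-.53)<.08)&(abs(Q[...,1]+.19)<.11)];print('bright',len(L),L.mean(0),L.min(0),L.max(0))
A=np.c_[L[:,1:],np.ones(len(L))];c=np.linalg.lstsq(A,L[:,0],rcond=None)[0];print('x=ay+bz+c',c,'std',(A@c-L[:,0]).std(),'face at mid',c@[-.1836,.175,1])
```

```text
10.2 [0.5158 0.2018 0.2378] [0.8447 0.1366 0.7866] [ 0.0448 -0.0785 -0.0083] 0.011060567397825164
s ((0.5392571091651917, -0.1873982846736908), (0.17070724070072174, 0.032352957874536514), 79.65422058105469) pca yaw -10.49685612451406 0.24865607059746297 0.25354443712355945
t ((0.5372220277786255, -0.18540066480636597), (0.17030729353427887, 0.031607404351234436), 79.45271301269531) pca yaw -10.242642868808815 0.2483176460874248 0.2618045206554973
bright 220 [ 0.5227 -0.1847  0.1717] [ 0.5092 -0.26    0.0024] [ 0.537  -0.1112  0.2416]
x=ay+bz+c [ 0.1805 -0.0147  0.5585] std 0.001068155121674206 face at mid 0.5228081715452074
```

View pics/s3.png

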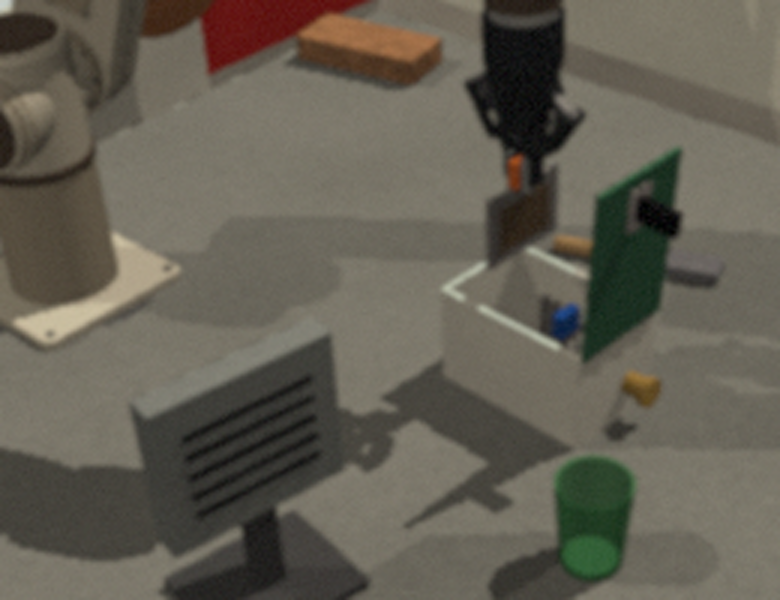

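The used plate is out and hanging upright with the blue one still in its slot, and the way to the lamp is clear. Carrying it over.

Request:
{"api": "arm_command", "payload": {"translation": [[-1,-1.2,0],[-3,-3,0],[-6,-4.5,0],[-9,-5.35,0],[-12,-5.35,0]], "turn": [0,0,0,0,0], "hand": [1,1,1,1,1]}}

```text
clock: 10.72
eef_pos: [0.4516, 0.0827, 0.2311]
tool_rot: [0.723, 0.691, -0.002, -0.001]
ft_force: [0.5, -0.5, -0.8]
grip_width: 0.0112
```

Request:
{"api": "arm_command", "payload": {"translation": [[-3,0,0],[-6,0,0],[-9,0,0],[-12,0,0],[-15,0,0]], "turn": [0.02,0.05,0.08,0.11,0.134], "hand": [1,1,1,1,1]}}

```text
clock: 11.13
eef_pos: [0.4466, -0.0674, 0.2313]
tool_rot: [0.768, 0.64, -0.001, -0.001]
ft_force: [0.1, 0.4, -0.7]
grip_width: 0.0112
```

```bash
cat > go.py <<'E'
from h import *
o=get_obs();M=R.from_quat(o['tool_rot']).as_matrix();e=np.array([.4453,-.1702,.209])-o['eef_pos']
print(o['clock'],np.round(o['eef_pos'],4),np.round(o['joint_vel'],2),'shift cm',np.round(M.T@e*100,2),'jaw yaw',np.degrees(np.arctan2(M[1,1],M[0,1])),'down',np.round(M[:,2],4),'w',o['grip_width'],o['ft_force'])
E
python3 go.py
```

```text
11.1333 [ 0.4466 -0.0674  0.2313] [-0.8   0.06  0.07  0.01  0.   -0.51] shift cm [-10.13   1.74   2.22] jaw yaw -10.384512345259028 down [-3.1e-03  4.0e-04 -1.0e+00] w 0.01121079500897656 [ 0.1059242   0.44422849 -0.7402526 ]
```

Request:
{"api": "arm_command", "payload": {"translation": [[-2.5,0.5,0.7],[-5,1,1.4],[-7.5,1.5,2],[-9.2,1.7,2.2],[-9.8,1.74,2.2]], "turn": [0,0,0,0,0], "hand": [1,1,1,1,1]}}

```text
clock: 11.55
eef_pos: [0.4459, -0.1675, 0.2084]
tool_rot: [0.769, 0.639, -0.001, -0.002]
ft_force: [-0.6, 0.3, -0.7]
grip_width: 0.0113
```

Request:
{"api": "arm_command", "payload": {"translation": [[0,0,0],[0,0,0],[0,0,0],[0,0,0],[0,0,0]], "turn": [0,0,0,0,0], "hand": [1,1,1,1,1]}}

```text
clock: 11.97
eef_pos: [0.4478, -0.1647, 0.2111]
tool_rot: [0.767, 0.641, 0.0, 0.0]
ft_force: [-0.1, -0.7, -1.2]
grip_width: 0.0111
```

```bash
python3 go.py
python3 - <<'E'
from h import *
np.set_printoptions(precision=4,suppress=True)
p,d,i=look('top');P=cloud(i,d);save('t4',cv2.resize(p[180:300,200:400],(800,480),interpolation=cv2.INTER_CUBIC))
for c in ('top',):
    for n in ('used_plate_center','lamp_face','clean_plate_center'): print(c,n,spot_point(c,n)[:1])
p,d,i=look('scene');P=cloud(i,d);save('s4',cv2.resize(p[100:400,60:400],(680,600),interpolation=cv2.INTER_CUBIC))
for n in ('used_plate_center',): print(n,spot_point('scene',n)[:1])
h=cv2.cvtColor(p,cv2.COLOR_RGB2HSV)
i=camera_info('wrist');p,d=camera('wrist');P=fcloud(i,d);save('w4',p)
for n in ('used_plate_center','lamp_face'):
    for r in spot_point('wrist',n)[:1]:
        cc,dr=fish_ray(i,r['location']);print(n,r,cc+dr*(.175-cc[2])/dr[2])
E
```

```text
11.9667 [ 0.4478 -0.1647  0.2111] [-0. -0.  0. -0. -0. -0.] shift cm [-0.58 -0.14  0.21] jaw yaw -10.216226504133227 down [ 3.e-04  1.e-04 -1.e+00] w 0.01109391837842687 [-0.10609065 -0.67787434 -1.16146453]
top used_plate_center [{'location': [254.7, 324.9], 'conf': 0.43}]
top lamp_face [{'location': [235.8, 333.5], 'conf': 0.85}]
top clean_plate_center [{'location': [221.9, 216.7], 'conf': 0.65}]
used_plate_center [{'location': [193.0, 183.8], 'conf': 0.57}]
used_plate_center {'location': [250.1, 278.9], 'conf': 0.85} [ 0.4478 -0.1669  0.175 ]
lamp_face {'location': [251.7, 404.8], 'conf': 0.95} [ 0.5209 -0.1829  0.175 ]
```

View pics/s4.png

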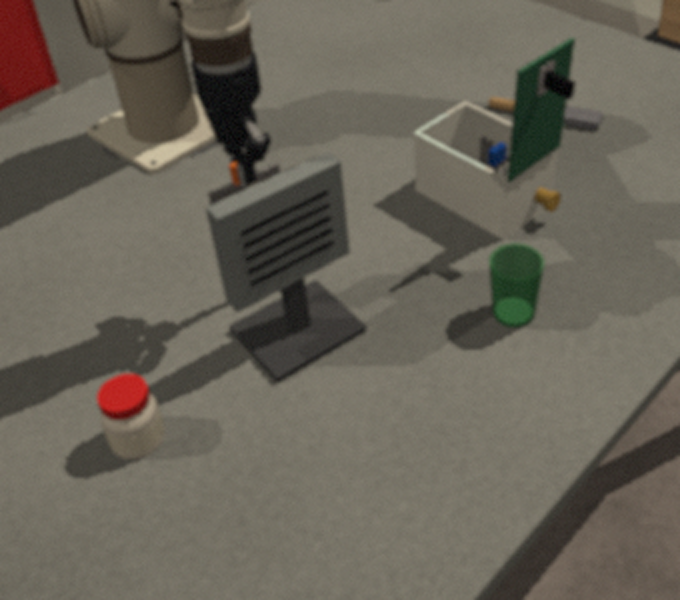

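View pics/w4.png

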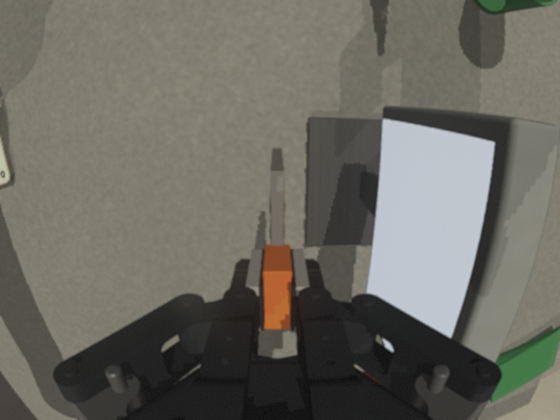

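The plate hangs upright, edge-on in the wrist view (tab at 278,290), parallel to the glowing panel and clear of it. The flap is open and the blue tab is still in the box. A final few-millimetre correction is left.

Request:
{"api": "arm_command", "payload": {"translation": [[-0.3,-0.1,0.1],[-0.5,-0.15,0.2],[-0.5,-0.15,0.2],[-0.5,-0.15,0.2],[-0.5,-0.15,0.2]], "turn": [0,0,0,0,0], "hand": [1,1,1,1,1]}}

```text
clock: 12.83
eef_pos: [0.4451, -0.1704, 0.2088]
tool_rot: [0.768, 0.641, -0.0, -0.0]
ft_force: [0.2, 0.4, -0.4]
grip_width: 0.0111
```

Request:
{"api": "arm_command", "payload": {"translation": [[0,0,0],[0,0,0],[0,0,0],[0,0,0],[0,0,0]], "turn": [0,0,0,0,0], "hand": [1,1,1,1,1]}}

```text
clock: 13.25
eef_pos: [0.4452, -0.1703, 0.2089]
tool_rot: [0.768, 0.641, 0.0, -0.0]
ft_force: [-0.7, 0.1, -0.5]
grip_width: 0.0111
```

```bash
python3 go.py && python3 -c "
from h import *
print(job_done())"
```

```text
13.25 [ 0.4452 -0.1703  0.2089] [ 0.  0. -0.  0. -0.  0.] shift cm [ 0.01  0.   -0.01] jaw yaw -10.306765427651921 down [ 0.  0. -1.] w 0.011083103025432629 [-0.68580298  0.08926366 -0.51460119]
the job is handed in; nothing more can be done
None
```

I swung the flap open to about 1.67 rad and it stayed there after release. Then I drew the orange-tab plate straight up out of the front slot and held it in front of the lamp. I handed the job in at 13.3 s with the plate still in the gripper.

**Final pose:** the gripper was within 0.2 mm of its target and at rest. That puts the plate about 8 cm in front of the panel, with its centre at about 0.175 m. The jaw yaw was -10.3°, the same as the lamp's measured yaw, and the tool pointed straight down.

**Grip and forces:** the jaws were closed on the tab at 11.1 mm. The last wrist force reading was under 1 N, and no reading went above about 7 N.

**Last pictures:** taken just before a final 5 mm correction. They showed the flap open, the blue tab still in the box, the plate clear of the lamp, and the tumbler, jar and brush apparently unmoved. I did not measure their positions again.

**Disagreement:** sources differed by 2–3 mm on the tab and lamp positions. The last network estimates put the lamp face about 3 mm nearer the robot than my own fit.

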